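# Stand a plaster tooth tablet up to dry

### The job

Take the plaster tablet that is lying back on the sloped steel stand and stand it upright on one of its long thin edges on the plywood drying board, so that air can reach both faces. It must be wholly on the board, in the empty part on the robot's side of the tablet already standing there, roughly parallel to that one and with at least two fingers' width (30 mm) of air between them. Plaster chips: do not drop it, and leave the other things where they are.

Things in the scene. Friction and masses are not known exactly. Their poses are not given: they have to be found in the camera images.
- tablet: White plaster slab to stand up: 110 mm wide (y), 90 tall (z), 20 thick (x), 0.15-0.31 kg. Raised two-rooted tooth on its +x face: 7 mm proud, 6 to 59 mm above the origin, within 25 mm of the middle; otherwise flat. Origin: middle of its lower long thin edge; z runs to the other long edge. At first it lies back 35 degrees from vertical on the stand, relief up, top edge towards the robot.
- tablet_mid (a point): Centre of that slab, 45 mm along its z from the origin; axes as the tablet's.
- stand: Fixed steel stand, base 125 x 90 mm, 68 mm high; origin: centre of the underside, on the table. Its slope (76 mm wide) rises towards its -x, 55 degrees from level. The tablet's lower edge rests on a ledge reaching 24 mm out from the slope; the slope backs only the tablet's lower 54 mm, so the upper 36 mm stick out free with open space beneath, as do about 17 mm at each side.
- board: Fixed plywood drying board, 220 mm along its x, 170 mm along its y, level, its flat top 22 mm above the table. Origin: centre of its underside, at table height; z up. The standing tablet is near its +x end, the rest is empty.
- neighbour: Loose tablet of the same size and axes, with a one-rooted tooth on its +x face, already standing on the board 55 to 80 mm from the board's middle towards its +x end, square to the board within 0.06 rad. Origin: middle of the edge it stands on. Leave it alone.
- tooth: Large white model tooth on a square 80 mm plaster base, 147 mm high, loose, to the left of the work. Origin: centre of the underside. Leave it alone.
- bottle: Water bottle, 64 mm across, 200 mm high, loose, to the right of the work. Origin: centre of the underside. Leave it alone.
- spatula: Modelling spatula, wooden handle and narrow steel blade, 190 mm long along its x, 16 mm wide, 10 mm high, lying flat on the table between stand and board. Origin: middle of its underside. Leave it alone.
Mind the look-alikes: they are no part of the job. Leave any red or turquoise look-alike of the tablet alone.

How it is judged:
By the outcome, as a careful person would: the job done as asked, in the order asked, and still so for the second after the job is handed in, with the robot touching nothing.
It also fails if it takes over 45 s, if anything falls off the work surface, if the arm or the gripper's body presses on something with over 40 N, if the wrist force passes 120 N, or if a joint passes its speed limit or range.

### The arm

A 6-joint arm with a two-finger parallel gripper is mounted at the origin on the work surface. World frame = base frame: x ahead of the robot, y to its left, z up, the work surface at z = 0. Lengths are in m, angles in degrees, forces in N, time in s.
With the tool pointing down it reaches from about 0.35 to 0.875 m from the base axis. Payload 4.2 kg.
Tool frame: the origin (TCP) lies at the very end of the fingers, on their centre line; the grasp point (between the pads) lies 19 mm behind it; z points along the fingers, y is the line along which they close (so a half turn about z gives the same grasp; the last joint's range is limited). The gripper opens to 87 mm and grips with 3 to 60 N. Pads are 19 mm wide; open, the fingers measure 117 mm over their backs; the gripper's body (75 mm by 190 mm) begins 51 mm behind the grasp point.
Start: joints at [14.817, 22.042, 0.453, 0, -68.411, -14.817], TCP at [0.625, 0, 0.194] pointing down, gripper open.
Joint ranges: [-179.83, 179.83], [-69.29, 118.12], [-61.27, 80.66], [-181.25, 117.63], [-171.15, -9.14], [-177.46, 177.46]. Speed limits (degrees/s): [159.86, 159.86, 180, 180, 180, 180].

### API

Orientations are given as a 3x3 rotation matrix whose columns are the frame's x, y, z axes.
In Python, from station import r gives the robot as it stands.
- The arm moves only by the tool jog_arm, never from a script. Its argument "plan" is text: rows parted by semicolons, each of 7 numbers parted by spaces: the shift along the tool's x, y, z normalised to -1 to 1, where 1 is 0.025 m, then the turn, a rotation vector about the tool's x, y, z normalised to -1 to 1, where 1 is 8 degrees, then the closure, from -1 (fully open) to 1 (shut). A call has exactly 10 rows; each row shifts and turns the commanded pose from where the row before left it, along the tool's axes as they then stand; what a row does not reach is not made up. A row lasts 1/10 s, in which the tool goes at most 50 mm and 8.59 degrees, less where a joint would pass 70% of its speed; a pose out of reach is approached as far as the arm can. A call with a number of a shift or a turn outside -1 to 1 is refused whole. A call with a gripper value outside its range is refused whole. The fingers move at their own pace and stop on an object; the grip force is fixed at half the most. Time passes only in rows, so rows that do not move let the fingers close, or fill a call up. It gives the time, the measured TCP pose, the force, the opening and the grip force at its end, in the units of the state.
- r.sense(): the state, without advancing time (a new reading comes with each control period).
- r.capture(name): name is "scene" or "side" or "wrist"; returns (picture, depth): 420x560x3 uint8, red, green, blue; 420x560 float32, m along the optical axis (not along the pixel's ray), 0 where there is no reading.
- r.get_calibration(name): a dict with "mtx" (3x3 intrinsics, pixels), "extrinsics" (4x4, takes a point from camera to world coordinates). Camera axes: x right, y up, looking along -z (the intrinsics and any distortion apply to the point x, -y, -z); pixel columns grow to the right and rows downward; lengths in m; the calibration is good to about 2 mm. A picture is of the moment at which its call begins: read the wrist's pose just before it. get_calibration takes no time and is no camera call; for the wrist camera it gives the pose at the moment of the call.
- r.finish_job(): hands the job in; it is judged then, once.
The state is a dict: "time_s": time; "joints": joint angles; "joint_velocities": joint speeds; "effort": joint torques, N m; "tcp_pos": TCP position; "ee_rot": TCP orientation; "wrist_force": force on the tool from outside, world axes, zero at the start; "moment": the same for the moment, N m; "gripper_width": opening from 0.0 (shut) to 1.0 (fully open); "gripper_force": force on a finger pad.
Only numpy, scipy, OpenCV 4.12 (cv2) and the standard library are available. Lean on these libraries where they do the work, as an engineer would, in place of code of your own. Each camera call takes 0.05 s, during which the arm holds its last target. There are 200 camera calls.

## Working session

There is one attempt and no reset: what is moved stays moved. The work goes in short steps, Python scripts to look and compute and a tool call to move; the robot and the scene stay as the last step left them, time stands still between calls to the robot, and variables do not carry over. Pictures are saved under pics/ and viewed, at most 10 in all, crops included, and the job is handed in when it is done.

Besides the shell and the picture viewer there is one more tool, called after "Request:" as name(argument=value, ...) on one line, values as JSON. jog_arm: Moves the arm, as the interface text tells. Scaled input: -1 to 1 covers 0.025 m each way for a shift and 8 degrees each way for a turn. Its arguments: {"type":"object","properties":{"plan":{"type":"string"}},"required":["plan"]}

```bash
ls; mkdir -p pics; cat > h.py <<'E'
import numpy as np, cv2
from station import r
def cap(n):
    c=r.get_calibration(n); im,d=r.capture(n)
    return im,d,np.array(c["mtx"]),np.array(c["extrinsics"])
def pts(d,K,E):
    v,u=np.mgrid[:d.shape[0],:d.shape[1]]
    p=np.stack([(u-K[0,2])/K[0,0]*d,-(v-K[1,2])/K[1,1]*d,-d],-1)
    return p@E[:3,:3].T+E[:3,3]
E
python3 - <<'E'
from h import *
for n in("scene","side"):
    im,d,K,E=cap(n); cv2.imwrite(f"pics/{n}0.png",im[:,:,::-1]); np.savez(f"{n}0",im=im,d=d,K=K,E=E)
    print(n,E[:3,3].round(3),(d>0).mean())
E
```

```text
pics
scene [ 1.282 -0.147  1.199] 0.9959098639455782
side [0.14  0.981 0.965] 0.9876318027210884
```

View pics/scene0.png

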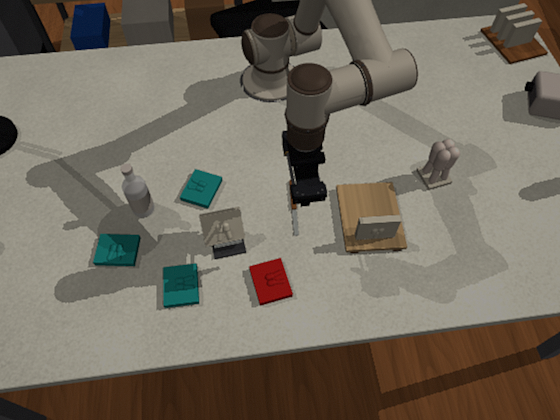

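View pics/side0.png

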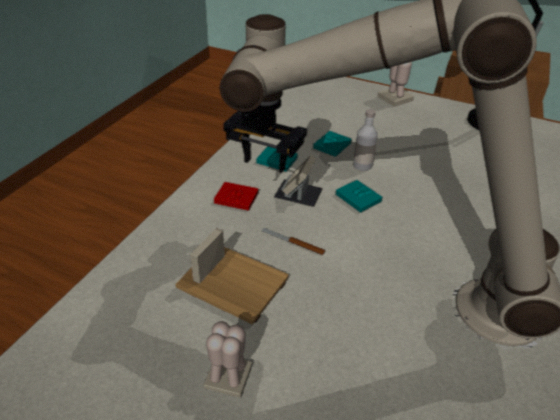

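Scene view: the candidates are the white slab on the stand at (222,230), the turquoise slabs at (201,188), (117,250) and (181,285), and the red one at (270,282). Only the white slab on the stand with a two-rooted tooth fits. The neighbour is at (378,228) on the board at (370,215), and the spatula is at (295,215). In the side view the tablet is at (303,175) and the board at (235,283).

```bash
python3 - <<'E'
from h import *
S=np.load("scene0.npz");T=np.load("side0.npz")
a=cv2.resize(S["im"][195:265,180:270],None,fx=4.4,fy=4.4,interpolation=3)
b=cv2.resize(T["im"][140:210,260:350],None,fx=4.4,fy=4.4,interpolation=3)
c=cv2.resize(S["im"][175:260,325:415],None,fx=4.4,fy=3.2,interpolation=3)
e=cv2.resize(T["im"][220:325,170:295],None,fx=3.17,fy=2.6,interpolation=3)
top=np.hstack([a,b]);bot=np.hstack([c,e[:, :a.shape[1]]]) if c.shape[0]==e.shape[0] else np.hstack([c,cv2.resize(e,(a.shape[1],c.shape[0]))])
cv2.imwrite("pics/crop1.png",np.vstack([top,bot])[:,:,::-1])
for n,D,boxes in(("scene",S,dict(stand=(180,195,270,265),board=(325,175,415,260))),("side",T,dict(stand=(260,140,350,210),board=(170,220,295,325)))):
    P=pts(D["d"],D["K"],D["E"]); np.save(n+"P",P)
    for k,(x0,y0,x1,y1) in boxes.items():
        p=P[y0:y1,x0:x1].reshape(-1,3); t=p[(p[:,2]<.01)]; print(n,k,"table z",np.median(t[:,2]).round(4))
        p=p[(p[:,2]>.012)&(p[:,2]<.16)&(p[:,0]>.3)]
        print(len(p),p.min(0).round(3),p.max(0).round(3), np.histogram(p[:,2],bins=np.arange(.01,.17,.01))[0])
E
```

```text
scene stand table z -0.0006
1743 [ 0.461 -0.328  0.012] [ 0.721 -0.094  0.112] [198 124 167 153 167 163 171 187 208 202   3   0   0   0   0]
scene board table z -0.0013
3986 [0.489 0.116 0.012] [0.723 0.302 0.116] [1236 1857   73   70   62   78   98   79   86  162  185    0    0    0
    0]
side stand table z 0.0001
1537 [ 0.46  -0.536  0.012] [ 0.803 -0.147  0.111] [523 401  93  92  53  52  57  56  84 122   4   0   0   0   0]
side board table z -0.0004
5391 [0.49  0.001 0.012] [0.722 0.433 0.149] [1048 3224   97   96   94  105   96  103  105  154  229    0    6   34
    0]
```

View pics/crop1.png

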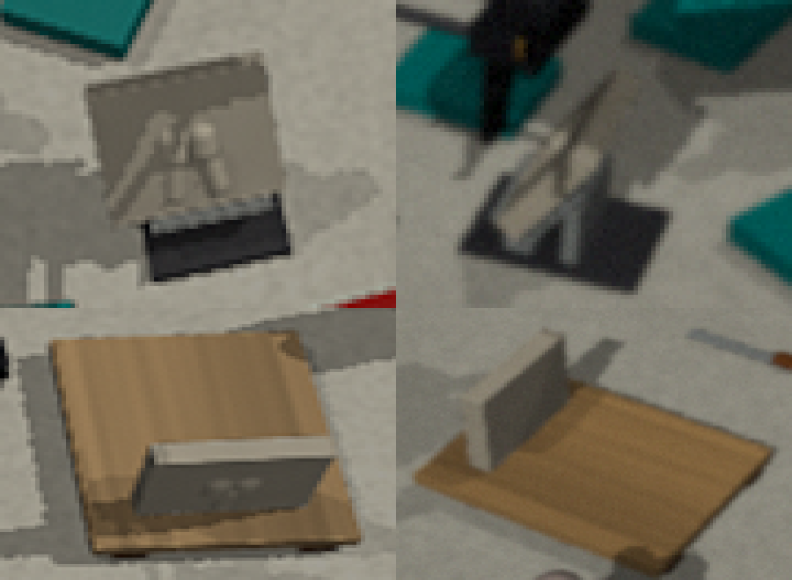

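The crop confirms it: the white slab with the two-rooted relief, on the steel stand with its ledge facing +x. The neighbour stands at the far end of the board, and the rest of the board is empty.

```bash
cat > fit.py <<'E'
from h import *
def rect(q):
    (c,s,a)=cv2.minAreaRect(q.astype(np.float32)); return np.array(c),s,a
def tabface(P,lo,hi):
    p=P[(P>lo).all(-1)&(P<hi).all(-1)]
    rng=np.random.default_rng(0);best=0
    for _ in range(600):
        a,b,c=p[rng.choice(len(p),3,False)];n=np.cross(b-a,c-a);l=np.linalg.norm(n)
        if l<1e-6: continue
        n/=l; m=abs((p-a)@n)<.002
        if m.sum()>best: best=m.sum();M=m
    q=p[M];c=q.mean(0);n=np.linalg.svd(q-c,full_matrices=False)[2][2]
    n*=np.sign(n[2]); return p,q,c,n
E
python3 - <<'E'
from fit import *
for n in("scene","side"):
    P=np.load(n+"P.npy")
    m=np.zeros(P.shape[:2],bool)
    if n=="scene": m[175:260,325:415]=1
    else: m[220:325,170:295]=1
    p=P[m]; p=p[(p[:,1]>.1)&(p[:,1]<.32)]
    b=p[(abs(p[:,2]-.022)<.006)];print(n,"board",rect(b[:,:2]),np.median(b[:,2]).round(4))
    t=p[(abs(p[:,2]-.112)<.006)];print("neigh top",rect(t[:,:2]),np.median(t[:,2]).round(4))
    q=P[195:265,180:270] if n=="scene" else P[140:210,260:350]
    p,q,c,nn=tabface(q,[.45,-.31,.03],[.66,-.1,.115])
    if n=="side": 
        print(len(p),len(q),c,nn); continue
    print("tab",len(p),len(q),c.round(4),nn.round(4),"tilt",np.degrees(np.arcsin(nn[2])),"yaw",np.degrees(np.arctan2(nn[1],nn[0])))
    y=np.cross([0,0,1],nn);y/=np.linalg.norm(y);z=np.cross(nn,y)
    f=p[(abs((p-c)@nn)<.008)]; uv=np.c_[(f-c)@y,(f-c)@z]
    R=rect(uv);print(R, np.percentile(uv,[1,99],axis=0))
    mx=uv[:,1].max()
    for k in np.arange(-.07,.06,.01):
        s=uv[(uv[:,1]>k)&(uv[:,1]<k+.01)]
        if len(s):print(k.round(3),s[:,0].min().round(4),s[:,0].max().round(4),len(s))
    for k in np.arange(-.06,.06,.02):
        s=uv[(uv[:,0]>k)&(uv[:,0]<k+.02)];
        if len(s):print("col",k.round(3),s[:,1].min().round(4),s[:,1].max().round(4))
E
```

```text
scene board (array([0.60613   , 0.20922425]), (0.17206011712551117, 0.22504550218582153), 85.99832153320312) 0.0208
neigh top (array([0.67627168, 0.20462568]), (0.11048703640699387, 0.02472859062254429), 87.93839263916016) 0.1106
tab 1421 736 [ 0.6216 -0.2124  0.0712] [0.8137 0.0752 0.5763] tilt 35.193298003621564 yaw 5.2824471715111425
(array([ 0.00228157, -0.00240453]), (0.10005608201026917, 0.11007578670978546), 89.77249908447266) [[-0.0514852  -0.04957958]
 [ 0.05614056  0.04524739]]
-0.06 -0.0205 0.046 10
-0.05 -0.0515 0.0563 126
-0.04 -0.0524 0.0572 134
-0.03 -0.0514 0.0569 136
-0.02 -0.0523 0.0563 131
-0.01 -0.0528 0.0571 134
0.0 -0.0526 0.0562 142
0.01 -0.0518 0.0566 141
0.02 -0.0523 0.0571 143
0.03 -0.0526 0.0564 140
0.04 -0.0516 0.0568 110
col -0.06 -0.0448 0.0452
col -0.04 -0.0515 0.0456
col -0.02 -0.0522 0.0477
col 0.0 -0.05 0.0462
col 0.02 -0.0525 0.0468
col 0.04 -0.0505 0.0468
side board (array([0.60541534, 0.21316566]), (0.17447486519813538, 0.2228390872478485), 85.88097381591797) 0.0215
neigh top (array([0.67444813, 0.20748295]), (0.11148223280906677, 0.023540949448943138), 86.27879333496094) 0.1114
612 189 [ 0.61886133 -0.19430694  0.07521413] [0.79141605 0.09940115 0.60314181]
```

```bash
python3 - <<'E'
from h import *
s=r.sense(); print(s)
P=np.load("scene0.npz");X=np.load("sceneP.npy")
p=X[130:195,415:465].reshape(-1,3);p=p[p[:,2]>.03];print("tooth",p.min(0),p.max(0))
p=X[160:220,110:160].reshape(-1,3);p=p[(p[:,2]>.03)];print("bottle",p.min(0),p.max(0))
E
```

```text
{'time_s': 0.1, 'joints': array([ 1.48161416e+01,  2.20865832e+01,  3.87946915e-01, -2.34584229e-02,
       -6.84099265e+01, -1.48178994e+01]), 'joint_velocities': array([ 0.05775426, -0.17313049,  0.20079058,  0.12552765, -0.01288132,
        0.04154716]), 'effort': array([ 1.65357815e-04, -3.91689312e+01,  1.87934643e+01,  4.23187181e+00,
        1.34990664e-02, -6.93199490e-05]), 'tcp_pos': array([6.24419407e-01, 3.07193277e-06, 1.92873758e-01]), 'ee_rot': array([[-1.81581606e-04, -9.99998123e-01, -1.92910162e-03],
       [-9.99999977e-01,  1.81806640e-04, -1.16477537e-04],
       [ 1.16828041e-04,  1.92908043e-03, -9.99998132e-01]]), 'wrist_force': array([-0.34585799, -0.7534753 , -0.00556192]), 'moment': array([ 0.0073873 ,  0.0629029 , -0.00296893]), 'gripper_force': 0.0, 'gripper_width': 0.9973181551427815}
tooth [ 0.45380199 -0.1469959   0.03007959] [1.28226408 0.47555113 1.19918808]
bottle [ 0.45991509 -0.46869244  0.03024154] [ 1.28226408 -0.1469959   1.19918808]
```

Request:
jog_arm(plan="0.95 0.3 0 0 0 0 0; 0.95 0.3 0 0 0 0 0; 0.95 0.3 0 0 0 0 0; 0.95 0.3 0 0 0 0 0; 0.95 0.3 0 0 0 0 0; 0.95 0.3 0 0 0 0 0; 0.95 0.3 0 0 0 0 0; 0.95 0.3 0 0 0 0 0; 0.95 0.3 0 0 0 0 0; 0 0 0 0 0 -0.66 0")

```text
time_s: 1.1
tcp_pos: [0.5561, -0.2159, 0.1932]
ee_rot: [[0.091, -0.996, -0.002], [-0.996, -0.091, 0.0], [-0.0, 0.002, -1.0]]
wrist_force: [-0.4, -1.0, -0.6]
gripper_width: 0.5
gripper_force: 0.0
```

Request:
jog_arm(plan="0 0 0 0.9 0 0 0; 0 0 0 0.9 0 0 0; 0 0 0 0.9 0 0 0; 0 0 0 0.9 0 0 0; 0 0 0 0.8 0 0 0; 0 0 0 0 0 0 0; 0 0 0 0 0 0 0; 0 0 0 0 0 0 0; 0 0 0 0 0 0 0; 0 0 0 0 0 0 0")

```text
time_s: 2.1
tcp_pos: [0.5582, -0.2135, 0.1938]
ee_rot: [[0.093, -0.814, 0.574], [-0.996, -0.076, 0.053], [0.0, -0.576, -0.817]]
wrist_force: [-0.0, -0.2, -0.1]
gripper_width: 0.498
gripper_force: 0.0
```

```bash
cat > look.py <<'E'
from fit import *
import sys
s=r.sense();R=s["ee_rot"];t=s["tcp_pos"]
print(t.round(4),R.round(4).tolist(),s["gripper_width"])
im,d,K,E=cap("wrist");cv2.imwrite(f"pics/{sys.argv[1]}.png",im[:,:,::-1])
P=pts(d,K,E);P[d<=0]=9;np.save(sys.argv[1]+"P",P)
print("cam",E[:3,3].round(3),-E[:3,2].round(3))
p,q,c,n=tabface(P,[.54,-.29,.03],[.68,-.13,.115])
y=np.cross([0,0,1],n);y/=np.linalg.norm(y);z=np.cross(n,y)
f=p[abs((p-c)@n)<.004];uv=np.c_[(f-c)@y,(f-c)@z];print(len(p),len(q),n.round(4),rect(uv))
lo,hi=np.percentile(uv,[.5,99.5],axis=0);print(lo,hi)
top=c+y*(lo[0]+hi[0])/2+z*hi[1]-n*.01;g=top-z*.029
print("top",top.round(4),"grasp tcp",g.round(4),"err in tool",(R.T@(g-t)).round(4))
Rt=np.c_[-y,-n,-z];print("rot err deg",np.degrees(cv2.Rodrigues(R.T@Rt)[0].ravel()).round(2))
E
python3 look.py w1
```

```text
[ 0.5582 -0.2135  0.1938] [[0.0929, -0.8139, 0.5735], [-0.9957, -0.076, 0.0534], [0.0002, -0.576, -0.8174]] 0.49766095179250275
cam [ 0.456 -0.305  0.35 ] [ 0.519  0.349 -0.78 ]
4862 2609 [-0.5683 -0.0585  0.8207] (array([-3.52754816e-03, -9.96440649e-05]), (0.110101617872715, 0.020123204216361046), 0.004688184708356857)
[-0.05760673 -0.00995356] [0.05138801 0.00987156]
top [ 0.6009 -0.2105  0.1003] grasp tcp [ 0.5772 -0.213   0.0837] err in tool [0.0012 0.0478 0.1009]
rot err deg [  0.13 127.26 126.53]
```

View pics/w1.png

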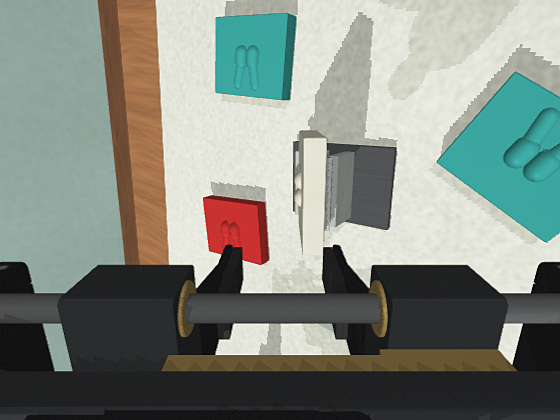

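The wrist view shows the tablet's thin top edge at (313,190), with the stand behind it at (360,185) and open space at the back. Its top centre, (0.587,-0.212,0.103), agrees with the scene camera to about 1.5 mm.

Request:
jog_arm(plan="0.05 0.58 0 0 0 0 0; 0 0.57 0 0 0 0 0; 0 0 0.7 0 0 0 0; 0 0 0.7 0 0 0 0; 0 0 0.7 0 0 0 0; 0 0 0.6 0 0 0 0; 0 0 0 0 0 0 0; 0 0 0 0 0 0 0; 0 0 0 0 0 0 0; 0 0 0 0 0 0 0")

```text
time_s: 3.15
tcp_pos: [0.573, -0.2137, 0.1231]
ee_rot: [[0.092, -0.813, 0.575], [-0.996, -0.075, 0.053], [0.001, -0.577, -0.816]]
wrist_force: [-0.2, 0.6, 0.1]
gripper_width: 0.501
gripper_force: 0.0
```

```bash
python3 look.py w2; python3 - <<'E'
from h import *
im,d,K,E=cap("side");a=cv2.imread("pics/w2.png")
cv2.imwrite("pics/c2.png",np.hstack([cv2.resize(a,(450,338)),cv2.resize(im[120:215,250:345,::-1],(338,338),interpolation=3)]))
E
```

```text
[ 0.573  -0.2137  0.1231] [[0.092, -0.8129, 0.5751], [-0.9958, -0.0754, 0.0527], [0.0005, -0.5775, -0.8164]] 0.5014768726348648
cam [ 0.47  -0.305  0.28 ] [ 0.521  0.348 -0.779]
7109 4046 [-0.5708 -0.0586  0.819 ] (array([-3.99962068e-03,  1.99954957e-05]), (0.10695044696331024, 0.020015031099319458), 0.007851289585232735)
[-0.05670572 -0.00989581] [0.04921859 0.00989248]
top [ 0.601  -0.212   0.1003] grasp tcp [ 0.5774 -0.2144  0.0837] err in tool [0.0011 0.0192 0.0346]
rot err deg [1.1000e-01 1.2715e+02 1.2659e+02]
```

View pics/c2.png

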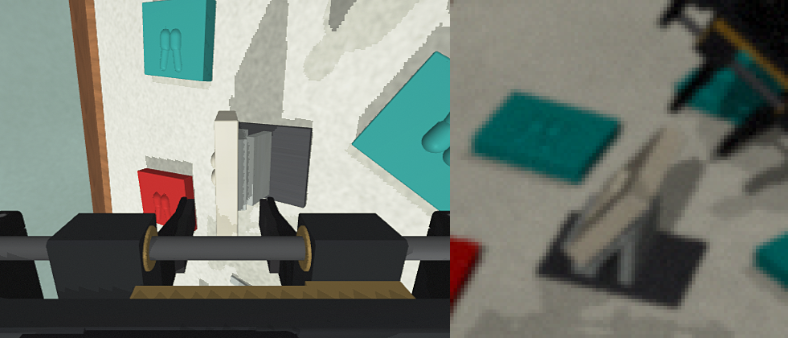

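The tablet's edge (left panel, 227,170) is centred between the fingers at (178,215) and (275,215), and the way is clear. I'm moving in and closing.

Request:
jog_arm(plan="0 0 0.6 0 0 0 0; 0 0 0.6 0 0 0 0; 0 0 0.5 0 0 0 0; 0 0 0.4 0 0 0 0; 0 0 0 0 0 0 0; 0 0 0 0 0 0 0.5; 0 0 0 0 0 0 1; 0 0 0 0 0 0 1; 0 0 0 0 0 0 1; 0 0 0 0 0 0 1")

```text
time_s: 4.25
tcp_pos: [0.6031, -0.2108, 0.0797]
ee_rot: [[0.092, -0.813, 0.575], [-0.996, -0.075, 0.053], [0.0, -0.577, -0.817]]
wrist_force: [-0.1, -0.9, -0.2]
gripper_width: 0.134
gripper_force: 0.0
```

```bash
python3 look.py w3; python3 - <<'E'
from h import *
im,d,K,E=cap("side");a=cv2.imread("pics/w3.png")
cv2.imwrite("pics/c3.png",np.hstack([cv2.resize(a,(450,338)),cv2.resize(im[120:215,250:345,::-1],(338,338),interpolation=3)]))
s=r.sense();print(s["gripper_width"],s["gripper_force"])
E
```

```text
[ 0.6031 -0.2108  0.0797] [[0.092, -0.8133, 0.5746], [-0.9958, -0.0753, 0.0529], [0.0003, -0.577, -0.8167]] 0.13371295050522966
cam [ 0.5   -0.303  0.236] [ 0.52   0.349 -0.78 ]
8685 4785 [-0.5695 -0.0594  0.8198] (array([-0.01517364, -0.00082727]), (0.11040186882019043, 0.029206203296780586), 0.8610303997993469)
[-0.06926963 -0.00963736] [0.03973113 0.01001294]
top [ 0.6009 -0.2106  0.1003] grasp tcp [ 0.5772 -0.2131  0.0837] err in tool [-0.0001  0.0189 -0.0183]
rot err deg [  0.16 127.14 126.47]
0.05799839584032291 0.0
```

View pics/c3.png

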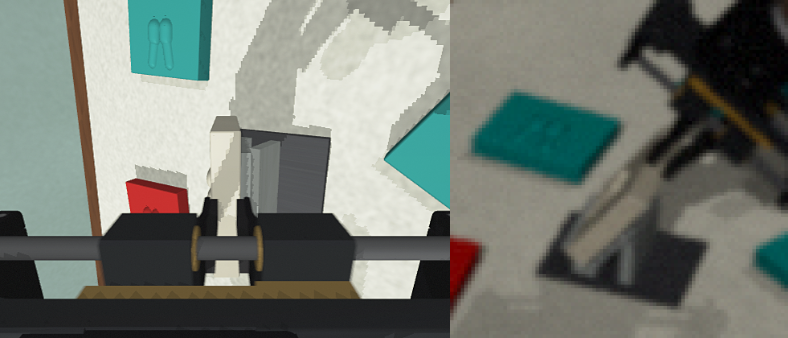

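The fingers (left panel, 207 and 243 at row 240) straddle the slab and were still closing. I'll let them settle.

Request:
jog_arm(plan="0 0 0 0 0 0 1; 0 0 0 0 0 0 1; 0 0 0 0 0 0 1; 0 0 0 0 0 0 1; 0 0 0 0 0 0 1; 0 0 0 0 0 0 1; 0 0 0 0 0 0 1; 0 0 0 0 0 0 1; 0 0 0 0 0 0 1; 0 0 0 0 0 0 1")

```text
time_s: 5.35
tcp_pos: [0.6031, -0.2108, 0.0792]
ee_rot: [[0.092, -0.814, 0.574], [-0.996, -0.075, 0.053], [-0.0, -0.576, -0.817]]
wrist_force: [-0.5, 0.4, -0.0]
gripper_width: 0.006
gripper_force: 0.0
```

```bash
python3 look.py w4; python3 - <<'E'
from h import *
im,d,K,E=cap("side");a=cv2.imread("pics/w4.png")
cv2.imwrite("pics/c4.png",np.hstack([cv2.resize(a,(450,338)),cv2.resize(im[120:215,250:345,::-1],(338,338),interpolation=3)]))
E
```

```text
[ 0.6031 -0.2108  0.0792] [[0.092, -0.8137, 0.5739], [-0.9958, -0.0752, 0.0531], [-0.0, -0.5764, -0.8172]] 0.006499337164856057
cam [ 0.5   -0.303  0.236] [ 0.52   0.349 -0.78 ]
7488 3393 [-0.5705 -0.0594  0.8191] (array([-2.92812493e-02,  2.14595348e-05]), (0.01999775692820549, 0.11039780080318451), 89.91926574707031)
[-0.08299032 -0.00992345] [0.02573841 0.00985163]
top [ 0.6009 -0.2108  0.1003] grasp tcp [ 0.5773 -0.2133  0.0837] err in tool [ 0.0001  0.0186 -0.0186]
rot err deg [  0.18 127.03 126.6 ]
```

View pics/c4.png

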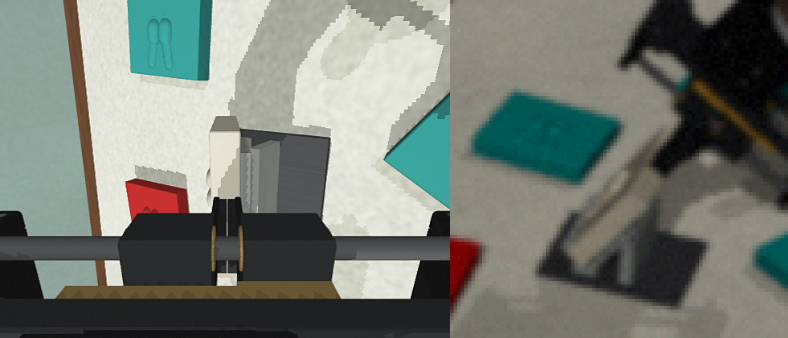

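The fingers closed fully without holding anything; they appear above the top edge at (228,205). I'll measure where the fingertips really are.

```bash
python3 - <<'E'
from h import *
P=np.load("w4P.npy");s=r.sense();R=s["ee_rot"];t=s["tcp_pos"]
Q=(P-t)@R
for v in(235,245,250,255,265,275,290,310,330,345): print(v,[ (u,(Q[v,u]*1000).round(0).tolist()) for u in (272,278,284,290,296)])
for n in("side","scene"):
    im,d,K,E=cap(n);X=(pts(d,K,E)-t)@R
    m=(im.max(-1)<60)&(abs(X[...,0])<.015)&(abs(X[...,1])<.03)&(X[...,2]>-.06)&(X[...,2]<.04)
    x=X[m];print(n,len(x),(np.percentile(x,[2,50,98],axis=0)*1000).round(0).tolist() if len(x) else "")
    g=(abs(X[...,0])<.056)&(abs(X[...,1])<.012)&(X[...,2]>-.05)&(X[...,2]<.07)&(im.min(-1)>70);x=X[g];print(" slab",len(x),(np.percentile(x,[1,50,99],axis=0)*1000).round(0).tolist())
E
```

```text
235 [(272, [15.0, -5.0, -28.0]), (278, [15.0, -2.0, -28.0]), (284, [15.0, 1.0, -28.0]), (290, [16.0, 4.0, -29.0]), (296, [15.0, 8.0, -28.0])]
245 [(272, [11.0, -5.0, -31.0]), (278, [9.0, -2.0, -28.0]), (284, [10.0, 1.0, -29.0]), (290, [9.0, 4.0, -28.0]), (296, [10.0, 8.0, -30.0])]
250 [(272, [11.0, -5.0, -37.0]), (278, [9.0, -2.0, -34.0]), (284, [9.0, 1.0, -33.0]), (290, [9.0, 4.0, -34.0]), (296, [10.0, 7.0, -35.0])]
255 [(272, [11.0, -5.0, -44.0]), (278, [9.0, -2.0, -40.0]), (284, [9.0, 1.0, -40.0]), (290, [10.0, 4.0, -41.0]), (296, [10.0, 7.0, -43.0])]
265 [(272, [9.0, -5.0, -51.0]), (278, [9.0, -2.0, -50.0]), (284, [8.0, 1.0, -49.0]), (290, [9.0, 4.0, -51.0]), (296, [10.0, 7.0, -53.0])]
275 [(272, [9.0, -4.0, -61.0]), (278, [9.0, -2.0, -61.0]), (284, [6.0, 1.0, -56.0]), (290, [9.0, 4.0, -61.0]), (296, [11.0, 6.0, -63.0])]
290 [(272, [10.0, -4.0, -74.0]), (278, [9.0, -1.0, -72.0]), (284, [9.0, 1.0, -72.0]), (290, [9.0, 3.0, -72.0]), (296, [11.0, 6.0, -76.0])]
310 [(272, [30.0, -2.0, -117.0]), (278, [30.0, -1.0, -117.0]), (284, [30.0, 1.0, -117.0]), (290, [31.0, 2.0, -118.0]), (296, [30.0, 4.0, -117.0])]
330 [(272, [-6.0, -4.0, -79.0]), (278, [-6.0, -1.0, -79.0]), (284, [-7.0, 1.0, -77.0]), (290, [-7.0, 3.0, -78.0]), (296, [2.0, 5.0, -89.0])]
345 [(272, [-167.0, -11.0, 104.0]), (278, [-163.0, -4.0, 99.0]), (284, [-159.0, 2.0, 94.0]), (290, [-156.0, 8.0, 90.0]), (296, [-3.0, 5.0, -90.0])]
side 77 [[-14.0, -11.0, -59.0], [-8.0, -0.0, -41.0], [11.0, 28.0, 25.0]]
 slab 230 [[-56.0, -12.0, -30.0], [-49.0, -5.0, -3.0], [51.0, 11.0, 67.0]]
scene 74 [[-9.0, -13.0, -58.0], [1.0, -9.0, -44.0], [10.0, -5.0, -31.0]]
 slab 1007 [[-53.0, -12.0, -29.0], [1.0, -9.0, 11.0], [54.0, 6.0, 66.0]]
```

```bash
python3 - <<'E'
from h import *
T={"w1":([ 0.5582,-0.2135,0.1938],[[0.0929,-0.8139,0.5735],[-0.9957,-0.076,0.0534],[0.0002,-0.576,-0.8174]]),
"w2":([ 0.573,-0.2137,0.1231],[[0.092,-0.8129,0.5751],[-0.9958,-0.0754,0.0527],[0.0005,-0.5775,-0.8164]]),
"w3":([ 0.6031,-0.2108,0.0797],[[0.092,-0.8133,0.5746],[-0.9958,-0.0753,0.0529],[0.0003,-0.577,-0.8167]]),
"w4":([0.6031,-0.2108,0.0792],[[0.092,-0.8137,0.5739],[-0.9958,-0.0752,0.0531],[0,-0.5764,-0.8172]])}
for n,(t,R) in T.items():
    Q=(np.load(n+"P.npy")-np.array(t))@np.array(R); im=cv2.imread(f"pics/{n}.png")
    m=(im.max(-1)<70)&(abs(Q[...,0])<.014)&(abs(Q[...,1])<.06)&(Q[...,2]>-.065)&(Q[...,2]<.03)
    q=Q[m]*1000
    for sg in(-1,1):
        x=q[q[:,1]*sg>0]; print(n,sg,len(x),np.percentile(x,[1,50,99],axis=0).round(0).tolist(), "at tip y:",x[x[:,2]>x[:,2].max()-4][:,1].min().round(1),x[x[:,2]>x[:,2].max()-4][:,1].max().round(1))
E
```

```text
w1 -1 953 [[-7.0, -32.0, -65.0], [9.0, -25.0, -50.0], [11.0, -21.0, -30.0]] at tip y: -30.0 -21.3
w1 1 962 [[-8.0, 22.0, -65.0], [9.0, 25.0, -50.0], [11.0, 32.0, -30.0]] at tip y: 22.1 30.9
w2 -1 969 [[-7.0, -32.0, -65.0], [9.0, -24.0, -50.0], [11.0, -21.0, -31.0]] at tip y: -29.9 -21.3
w2 1 960 [[-8.0, 22.0, -65.0], [9.0, 25.0, -50.0], [11.0, 32.0, -30.0]] at tip y: 22.1 30.9
w3 -1 645 [[7.0, -15.0, -65.0], [9.0, -10.0, -51.0], [11.0, -5.0, -30.0]] at tip y: -14.2 -6.8
w3 1 666 [[1.0, 6.0, -65.0], [9.0, 11.0, -52.0], [11.0, 16.0, -30.0]] at tip y: 13.4 19.3
w4 -1 559 [[8.0, -9.0, -65.0], [9.0, -4.0, -49.0], [11.0, -0.0, -30.0]] at tip y: -8.3 -0.4
w4 1 559 [[7.0, 1.0, -65.0], [9.0, 5.0, -49.0], [11.0, 9.0, -30.0]] at tip y: 1.2 9.2
```

The fingertips really lie 30 mm behind the reported TCP. The wrist images show this both before and after closing, and the scene camera agrees at 31 mm, so the grasp closed just above the edge. Nothing was touched. I'll reopen, check the opening, go 29 mm deeper and close again.

Request:
jog_arm(plan="0 0 -0.3 0 0 0 0; 0 0 0 0 0 0 0; 0 0 0 0 0 0 0; 0 0 0 0 0 0 0; 0 0 0 0 0 0 0; 0 0 0 0 0 0 0; 0 0 0 0 0 0 0; 0 0 0 0 0 0 0; 0 0 0 0 0 0 0; 0 0 0 0 0 0 0")

```text
time_s: 6.55
tcp_pos: [0.5988, -0.2112, 0.0853]
ee_rot: [[0.092, -0.814, 0.574], [-0.996, -0.075, 0.053], [-0.0, -0.576, -0.817]]
wrist_force: [-0.0, -0.6, 0.6]
gripper_width: 0.5
gripper_force: 0.0
```

Request:
jog_arm(plan="0 0 0.4 0 0 0 0; 0 0 0.4 0 0 0 0; 0 0 0.4 0 0 0 0; 0 0 0.26 0 0 0 0; 0 0 0 0 0 0 0; 0 0 0 0 0 0 0; 0 0 0 0 0 0 0; 0 0 0 0 0 0 0; 0 0 0 0 0 0 0; 0 0 0 0 0 0 0")

```text
time_s: 7.55
tcp_pos: [0.6197, -0.2093, 0.0559]
ee_rot: [[0.092, -0.813, 0.574], [-0.996, -0.075, 0.053], [0.0, -0.577, -0.817]]
wrist_force: [-0.4, 0.2, -0.3]
gripper_width: 0.5
gripper_force: 0.0
```

```bash
python3 look.py w5; python3 - <<'E'
from h import *
P=np.load("w5P.npy");s=r.sense();R=s["ee_rot"];t=s["tcp_pos"];Q=(P-t)@R*1000;im=cv2.imread("pics/w5.png")
m=(im.min(-1)>90)&(abs(Q[...,0])<58)&(abs(Q[...,1])<14)&(abs(Q[...,2]+59)<6)
print("top edge in tool",np.percentile(Q[m],[1,50,99],axis=0).round(1).tolist(),m.sum())
print(s["wrist_force"])
E
```

```text
[ 0.6197 -0.2093  0.0559] [[0.092, -0.8134, 0.5744], [-0.9958, -0.0753, 0.0529], [0.0002, -0.5768, -0.8169]] 0.5003846159048667
cam [ 0.517 -0.301  0.212] [ 0.52   0.349 -0.78 ]
13463 6807 [-0.5595 -0.0572  0.8268] (array([-0.00923986, -0.00193838]), (0.05618846043944359, 0.09178134799003601), 68.53180694580078)
[-0.05319752 -0.03041472] [0.03740361 0.02202018]
top [ 0.6115 -0.2188  0.1068] grasp tcp [ 0.5877 -0.2212  0.0904] err in tool [ 0.009   0.0071 -0.0473]
rot err deg [  0.14 128.   125.78]
top edge in tool [[-35.8, -10.4, -58.6], [22.0, -0.7, -57.2], [54.1, 9.1, -55.3]] 6642
[-0.37683723 -0.21936695  0.43923102]
```

Request:
jog_arm(plan="0 0 0 0 0 0 0.5; 0 0 0 0 0 0 1; 0 0 0 0 0 0 1; 0 0 0 0 0 0 1; 0 0 0 0 0 0 1; 0 0 0 0 0 0 1; 0 0 0 0 0 0 1; 0 0 0 0 0 0 1; 0 0 0 0 0 0 1; 0 0 0 0 0 0 1")

```text
time_s: 8.6
tcp_pos: [0.6205, -0.2094, 0.0562]
ee_rot: [[0.092, -0.813, 0.575], [-0.996, -0.076, 0.053], [0.001, -0.578, -0.816]]
wrist_force: [3.6, 1.9, 1.6]
gripper_width: 0.226
gripper_force: 30.0
```

Request:
jog_arm(plan="0 -0.12 -0.16 0 0 0 1; 0 -0.3 -0.41 0 0 0 1; 0 -0.46 -0.65 0 0 0 1; 0 -0.46 -0.65 0 0 0 1; 0 -0.46 -0.65 0 0 0 1; 0 -0.46 -0.65 0 0 0 1; 0 -0.3 -0.41 0 0 0 1; 0 0 0 0 0 0 1; 0 0 0 0 0 0 1; 0 0 0 0 0 0 1")

```text
time_s: 9.6
tcp_pos: [0.6192, -0.2089, 0.1635]
ee_rot: [[0.092, -0.816, 0.571], [-0.996, -0.074, 0.054], [-0.002, -0.574, -0.819]]
wrist_force: [-0.3, -0.1, -2.5]
gripper_width: 0.229
gripper_force: 30.0
```

Request:
jog_arm(plan="0 0 0 -0.5 0 0 1; 0 0 0 -0.7 0 0 1; 0 0 0 -0.8 0 0 1; 0 0 0 -0.8 0 0 1; 0 0 0 -0.8 0 0 1; 0 0 0 -0.8 0 0 1; 0 0 0 0 0 0.55 1; 0 0 0 0 0 0.55 1; 0 0 0 0 0 0 1; 0 0 0 0 0 0 1")

```text
time_s: 10.6
tcp_pos: [0.6202, -0.2091, 0.1645]
ee_rot: [[-0.06, -0.998, -0.001], [-0.998, 0.06, 0.0], [-0.0, 0.001, -1.0]]
wrist_force: [-0.3, 0.2, -1.8]
gripper_width: 0.228
gripper_force: 30.0
```

```bash
python3 - <<'E'
from h import *
s=r.sense();R=s["ee_rot"];t=s["tcp_pos"];print(t.round(4),R.round(4).tolist(),s["wrist_force"],s["gripper_width"])
for n in("scene","side"):
    im,d,K,E=cap(n);P=pts(d,K,E);cv2.imwrite(f"pics/{n}5.png",im[:,:,::-1])
    Q=(P-t)@R*1000
    m=(abs(Q[...,0])<75)&(abs(Q[...,1])<25)&(Q[...,2]>-70)&(Q[...,2]<70)&(im.min(-1)>50)
    q=Q[m];print(n,m.sum(),np.percentile(q,[1,50,99],axis=0).round(1).tolist())
    b=q[q[:,2]>q[:,2].max()-8]
    for a in range(-60,60,20):
        x=q[(q[:,0]>a)&(q[:,0]<a+20)]
        if len(x):print(a,x[:,2].min().round(1),x[:,2].max().round(1))
E
```

```text
[ 0.6202 -0.2091  0.1645] [[-0.0601, -0.9982, -0.0013], [-0.9982, 0.0601, 0.0005], [-0.0004, 0.0013, -1.0]] [-0.2922612   0.21874873 -1.83806876] 0.2283887401160282
scene 296 [[-54.1, -12.4, -59.0], [-40.4, -9.0, -26.9], [53.9, 9.3, 32.9]]
-60 -60.1 32.5
-40 -59.7 36.0
-20 27.6 27.6
0 30.8 32.9
20 26.6 31.8
40 -58.7 34.6
side 583 [[-60.9, -13.3, -59.1], [-34.0, 7.2, -11.9], [51.9, 11.1, 32.8]]
-60 -59.4 34.3
-40 -59.0 31.7
-20 -67.6 32.8
0 -68.1 34.3
20 -57.2 30.5
40 -55.5 30.1
```

Request:
jog_arm(plan="-0.4 0.15 0 0 0 0 1; -0.7 0.15 0 0 0 0 1; -0.95 0.15 0 0 0 0 1; -0.95 0.15 0 0 0 0 1; -0.95 0.15 0 0 0 0 1; -0.95 0.15 0 0 0 0 1; -0.95 0.15 0 0 0 0 1; -0.95 0.15 0 0 0 0 1; -0.95 0.15 0 0 0 0 1; -0.95 0.15 0 0 0 0 1")

```text
time_s: 11.7
tcp_pos: [0.5955, 0.0125, 0.166]
ee_rot: [[-0.06, -0.998, 0.001], [-0.998, 0.06, 0.001], [-0.001, -0.001, -1.0]]
wrist_force: [-0.0, 0.3, -3.0]
gripper_width: 0.226
gripper_force: 30.0
```

Request:
jog_arm(plan="-0.95 0.15 0 0 0 0 1; -0.95 0.15 0 0 0 0 1; -0.95 0.15 0 0 0 0 1; -0.95 0.15 0 0 0 0 1; -0.95 0.15 0 0 0 0 1; -0.95 0.15 0 0 0 0 1; -0.95 0.15 0 0 0 0 1; -0.8 0.06 0 0 0 0 1; -0.4 0 0 0 0 0 1; -0.2 0 0 0 0 0 1")

```text
time_s: 12.7
tcp_pos: [0.5807, 0.2141, 0.1656]
ee_rot: [[-0.06, -0.998, 0.0], [-0.998, 0.06, 0.0], [-0.0, -0.0, -1.0]]
wrist_force: [-0.5, -0.0, -2.5]
gripper_width: 0.226
gripper_force: 30.0
```

Request:
jog_arm(plan="0 0 0.4 0 0 0 1; 0 0 0.6 0 0 0 1; 0 0 0.8 0 0 0 1; 0 0 0.8 0 0 0 1; 0 0 0.6 0 0 0 1; 0 0 0.4 0 0 0 1; 0 0 0 0 0 0 1; 0 0 0 0 0 0 1; 0 0 0 0 0 0 1; 0 0 0 0 0 0 1")

```text
time_s: 13.7
tcp_pos: [0.5816, 0.2131, 0.0766]
ee_rot: [[-0.061, -0.998, 0.002], [-0.998, 0.061, 0.001], [-0.001, -0.002, -1.0]]
wrist_force: [-0.8, 0.4, -1.7]
gripper_width: 0.227
gripper_force: 30.0
```

```bash
cat > chk.py <<'E'
from h import *
from fit import rect
import sys
s=r.sense();print(s["tcp_pos"].round(4),s["ee_rot"].round(4).tolist(),s["wrist_force"].round(1))
out=[]
for n in("scene","side"):
    im,d,K,E=cap(n);P=pts(d,K,E)
    b=(170,270,320,420) if n=="scene" else (195,325,160,310)
    out.append(cv2.resize(im[b[0]:b[1],b[2]:b[3],::-1],(390,300),interpolation=3))
    p=P[b[0]:b[1],b[2]:b[3]].reshape(-1,3);c=im[b[0]:b[1],b[2]:b[3]].reshape(-1,3).min(1)
    q=p[(p[:,0]>.52)&(p[:,0]<.63)&(p[:,1]>.12)&(p[:,1]<.30)&(p[:,2]>.027)&(p[:,2]<.16)&(c>50)]
    print(n,len(q),q.min(0).round(4),q.max(0).round(4))
    for a in np.arange(.15,.28,.02):
        x=q[abs(q[:,1]-a)<.01]
        if len(x):print(" y",a.round(2),"z",x[:,2].min().round(4),x[:,2].max().round(4),"x",x[:,0].min().round(4),x[:,0].max().round(4))
    bo=p[(abs(p[:,2]-.022)<.006)&(p[:,1]>.1)&(p[:,1]<.32)];print(" board z",np.median(bo[:,2]).round(4))
    t=p[(abs(p[:,2]-.112)<.006)&(p[:,0]>.64)];print(" neigh",rect(t[:,:2]) if len(t)>5 else "")
    t=p[(abs(p[:,2]-.112)<.006)&(p[:,0]<.63)&(p[:,0]>.54)&(c>50)];print(" own top",rect(t[:,:2]) if len(t)>5 else "")
cv2.imwrite(f"pics/{sys.argv[1]}.png",np.hstack(out))
E
python3 chk.py p1
```

```text
[0.5816 0.2131 0.0766] [[-0.0614, -0.9981, 0.0017], [-0.9981, 0.0614, 0.001], [-0.0011, -0.0016, -1.0]] [-0.8  0.4 -1.7]
scene 420 [0.5309 0.129  0.0272] [0.6246 0.2662 0.1357]
 y 0.15 z 0.0272 0.1342 x 0.5688 0.6246
 y 0.17 z 0.0272 0.1357 x 0.5313 0.5926
 y 0.19 z 0.0412 0.1342 x 0.5722 0.5989
 y 0.21 z 0.0426 0.108 x 0.5897 0.5965
 y 0.23 z 0.0424 0.0545 x 0.5921 0.5962
 y 0.25 z 0.0433 0.0486 x 0.5916 0.5955
 y 0.27 z 0.0284 0.053 x 0.5932 0.5969
 board z 0.0209
 neigh (array([0.67476797, 0.20384683]), (0.11033931374549866, 0.02297726459801197), 86.95579528808594)
 own top (array([0.58984017, 0.17742637]), (0.04432922601699829, 0.009778709150850773), 74.1103515625)
side 802 [0.5207 0.1592 0.0274] [0.5966 0.2721 0.1373]
 y 0.15 z 0.074 0.074 x 0.5716 0.5716
 y 0.17 z 0.0427 0.1183 x 0.5687 0.5722
 y 0.19 z 0.0274 0.1076 x 0.5207 0.5745
 y 0.21 z 0.0468 0.1358 x 0.5708 0.5947
 y 0.23 z 0.0275 0.1373 x 0.5339 0.5957
 y 0.25 z 0.0481 0.1364 x 0.5727 0.5939
 y 0.27 z 0.0429 0.1358 x 0.5737 0.5966
 board z 0.0215
 neigh (array([0.67497945, 0.21911457]), (0.08992808312177658, 0.024189835414290428), 84.87201690673828)
 own top (array([0.58171207, 0.21614102]), (0.10901360213756561, 0.020573705434799194), 87.56597137451172)
```

View pics/p1.png

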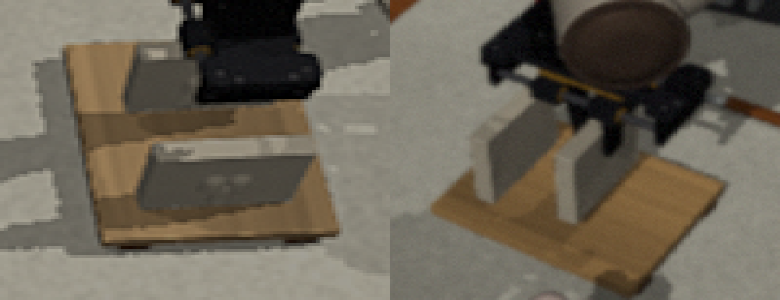

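The slab hangs upright over the empty part of the board, parallel to the neighbour, with its bottom at z≈0.043. I'll lower it gently.

Request:
jog_arm(plan="0 0 0.2 0 0 0 1; 0 0 0.2 0 0 0 1; 0 0 0.15 0 0 0 1; 0 0 0.1 0 0 0 1; 0 0 0.05 0 0 0 1; 0 0 0.03 0 0 0 1; 0 0 0 0 0 0 1; 0 0 0 0 0 0 1; 0 0 0 0 0 0 1; 0 0 0 0 0 0 1")

```text
time_s: 14.8
tcp_pos: [0.5811, 0.2128, 0.0574]
ee_rot: [[-0.061, -0.998, 0.0], [-0.998, 0.061, 0.0], [-0.0, -0.0, -1.0]]
wrist_force: [0.2, 0.1, -2.4]
gripper_width: 0.225
gripper_force: 30.0
```

Request:
jog_arm(plan="0 0 0.03 0 0 0 1; 0 0 0.02 0 0 0 1; 0 0 0 0 0 0 1; 0 0 0 0 0 0 1; 0 0 0 0 0 0 1; 0 0 0 0 0 0 1; 0 0 0 0 0 0 1; 0 0 0 0 0 0 1; 0 0 0 0 0 0 1; 0 0 0 0 0 0 1")

```text
time_s: 15.8
tcp_pos: [0.581, 0.2128, 0.0561]
ee_rot: [[-0.061, -0.998, -0.0], [-0.998, 0.061, 0.0], [-0.0, 0.0, -1.0]]
wrist_force: [-0.8, 0.4, -2.9]
gripper_width: 0.223
gripper_force: 30.0
```

Request:
jog_arm(plan="0 0 0.02 0 0 0 1; 0 0 0.02 0 0 0 1; 0 0 0 0 0 0 1; 0 0 0 0 0 0 1; 0 0 0 0 0 0 1; 0 0 0 0 0 0 1; 0 0 0 0 0 0 1; 0 0 0 0 0 0 1; 0 0 0 0 0 0 1; 0 0 0 0 0 0 1")

```text
time_s: 16.8
tcp_pos: [0.5813, 0.2131, 0.0555]
ee_rot: [[-0.061, -0.998, 0.001], [-0.998, 0.061, 0.0], [-0.0, -0.001, -1.0]]
wrist_force: [-2.1, 0.7, 4.9]
gripper_width: 0.225
gripper_force: 30.0
```

Request:
jog_arm(plan="0 0 0.02 0 0 0 1; 0 0 0.02 0 0 0 1; 0 0 0 0 0 0 1; 0 0 0 0 0 0 1; 0 0 0 0 0 0 1; 0 0 0 0 0 0 1; 0 0 0 0 0 0 1; 0 0 0 0 0 0 1; 0 0 0 0 0 0 1; 0 0 0 0 0 0 1")

```text
time_s: 17.8
tcp_pos: [0.5814, 0.2132, 0.0553]
ee_rot: [[-0.061, -0.998, 0.001], [-0.998, 0.061, 0.0], [-0.001, -0.001, -1.0]]
wrist_force: [-3.3, 1.1, 8.6]
gripper_width: 0.229
gripper_force: 30.0
```

It's in contact with the board: the force went from −2.5 to +8.6 N. I'll relieve a little and open, then retreat upward.

Request:
jog_arm(plan="0 0 -0.03 0 0 0 1; 0 0 0 0 0 0 1; 0 0 0 0 0 0 0.5; 0 0 0 0 0 0 0.2; 0 0 0 0 0 0 0; 0 0 0 0 0 0 0; 0 0 0 0 0 0 0; 0 0 0 0 0 0 0; 0 0 0 0 0 0 0; 0 0 0 0 0 0 0")

```text
time_s: 18.8
tcp_pos: [0.581, 0.2128, 0.0548]
ee_rot: [[-0.061, -0.998, 0.0], [-0.998, 0.061, 0.0], [-0.0, -0.0, -1.0]]
wrist_force: [0.8, -0.4, 0.2]
gripper_width: 0.498
gripper_force: 0.0
```

Request:
jog_arm(plan="0 0 -0.2 0 0 0 0; 0 0 -0.4 0 0 0 0; 0 0 -0.6 0 0 0 0; 0 0 -0.8 0 0 0 0; 0 0 -0.8 0 0 0 0; 0 0 -0.8 0 0 0 0; 0 0 -0.8 0 0 0 0; 0 0 -0.6 0 0 0 0; 0 0 -0.3 0 0 0 0; 0 0 0 0 0 0 0")

```text
time_s: 19.8
tcp_pos: [0.5816, 0.2131, 0.1891]
ee_rot: [[-0.061, -0.998, 0.003], [-0.998, 0.061, 0.002], [-0.002, -0.003, -1.0]]
wrist_force: [0.4, 0.3, 0.2]
gripper_width: 0.502
gripper_force: 0.0
```

```bash
python3 chk.py p2
```

```text
[0.5816 0.2131 0.1891] [[-0.0613, -0.9981, 0.0028], [-0.9981, 0.0613, 0.0017], [-0.0019, -0.0027, -1.0]] [0.4 0.3 0.2]
scene 868 [0.5698 0.1556 0.0271] [0.6073 0.2784 0.1164]
 y 0.15 z 0.0285 0.1129 x 0.5698 0.5903
 y 0.17 z 0.0271 0.1136 x 0.5704 0.5927
 y 0.19 z 0.0287 0.1152 x 0.5698 0.5991
 y 0.21 z 0.0282 0.1164 x 0.572 0.599
 y 0.23 z 0.0273 0.1164 x 0.5717 0.5984
 y 0.25 z 0.0274 0.1148 x 0.5745 0.6073
 y 0.27 z 0.0282 0.1148 x 0.5776 0.5979
 board z 0.0209
 neigh (array([0.6749754, 0.2046726]), (0.11157059669494629, 0.022472210228443146), 86.8774642944336)
 own top (array([0.58314997, 0.21075839]), (0.10968887060880661, 0.02437242865562439), 87.58232879638672)
side 1082 [0.5275 0.1539 0.0271] [0.5963 0.2724 0.1165]
 y 0.15 z 0.0274 0.1099 x 0.5275 0.5797
 y 0.17 z 0.0272 0.1151 x 0.5664 0.5902
 y 0.19 z 0.0271 0.1154 x 0.5367 0.5921
 y 0.21 z 0.0272 0.1142 x 0.5702 0.5914
 y 0.23 z 0.0273 0.1151 x 0.5642 0.5937
 y 0.25 z 0.029 0.115 x 0.5726 0.5939
 y 0.27 z 0.0272 0.1165 x 0.5739 0.5963
 board z 0.0215
 neigh (array([0.67454636, 0.2085762 ]), (0.11239570379257202, 0.02452874556183815), 86.10295867919922)
 own top (array([0.58248001, 0.21535422]), (0.11453811824321747, 0.021782731637358665), 86.29175567626953)
```

View pics/p2.png

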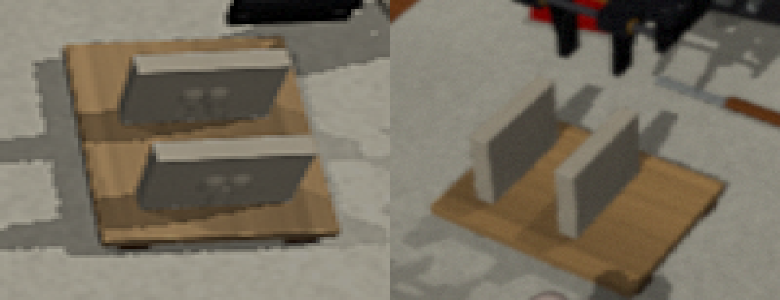

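The tablet stands upright and free on the board, parallel to the neighbour within about 1°. Centre spacing is about 92 mm, which leaves about 65 mm of air. The neighbour hasn't moved and the robot is clear, so I'm handing in.

```bash
python3 -c "
from station import r
print(r.finish_job())"
```

```text
the job is handed in; nothing more can be done
None
```

The tablet is standing on its long edge on the board, parallel to the neighbour within about 1° and with about 65 mm of air between them, and I handed the job in at about 20 s; the first grasp closed on nothing because the fingertips measured 30 mm behind the reported TCP, so I went in deeper and gripped it properly.

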